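Open up the sanding bench: scrap hopper, lamps, breaker test

TASK

Get the sanding bench ready for work: tip the yellow scrap hopper over by its handle so that all the offcuts fall into its green tray, and stand it fully upright again; and pull the head of every telescoping lamp on the bench up until its orange lock button clicks out. When all that is done, press the yellow test button on the breaker box so that the red lever drops, then lift the lever back up until it stays. Leave the lamps standing and the other things on the bench where they are.

Things in the scene. Friction and masses are not known exactly. Their poses are not given: they have to be found in the camera images.
- hopper_stand: green steel stand fixed to the bench, carrying the yellow tipping hopper and an open scrap tray. Origin on the bench below the hinge line; x points from handle to tray, y along the hinge. Hinge line at x 0, z 115 mm, the hopper's pouring lip, between posts 127 high at y +-100. Tray: x -20 to 190, y +-105, walls 55 to 62 high (24 under the hopper), inner floor z 4.
- hopper (a joint): tipping angle of the hopper (rad): 0 = upright on its stop; grows as it tips over its lip towards the tray (handle up and over), stop at 2.2. Stiff hinge: stays where left, about 3 N at the handle moves it. Upright it is an open trough at x -104 to 0 of the stand, 168 wide, 83 deep. Offcuts slide out between 1.2 and 2.1 rad.
- hopper_handle (a point): middle of the hopper's handle, a round black bar 14 mm thick and 100 long along y of the stand, on brackets at y +-53; 145 mm from the hinge line: at tipping angle q it is at x -145 cos q, z 115 + 145 sin q of the stand. 34 mm free between bar and hopper wall. Held across its thickness from above, the bar may turn in the fingers.
- scrap1: loose offcut block (pale wood, 40x28x34 mm, 30 g) that starts in the hopper; origin at the centre of its underside as built. May be absent.
- scrap2: loose offcut block (brown wood, 36x28x40 mm, 30 g) that starts in the hopper; origin at the centre of its underside as built. May be absent.
- scrap3: loose offcut block (plywood, 42x26x30 mm, 30 g) that starts in the hopper; origin at the centre of its underside as built. May be absent.
- scrap4: loose offcut block (dark wood, 38x28x36 mm, 30 g) that starts in the hopper; origin at the centre of its underside as built. May be absent.
- lamp1: loose battery work lamp standing upright, 1.9 kg; origin at the centre of its underside, z up, x away from its white light panel. Base plate 84x84x20 mm, square sleeve 36x36 up to z 120, a mast sliding in it. The black head on the mast is 36 (x) by 100 (y) by 45 high, centred over the origin, its top at z 171 + extension; grip it across the 36 mm from above. May be absent.
- lamp1_mast (a joint): extension of lamp 1 (m): 0 = fully down, stop at 0.094. The mast rubs: it stays where it is left, about 5 N pulls it up.
- lamp1_lock (a joint): orange sprung lock button on the mast of lamp 1, on the light panel's side (m): about 0 to 0.001 while held in by the sleeve; springs out to about 0.008 over the sleeve's rim when the extension passes 0.089, and then bars the way down.
- lamp2: loose battery work lamp standing upright, 1.9 kg; origin at the centre of its underside, z up, x away from its white light panel. Base plate 84x84x20 mm, square sleeve 36x36 up to z 120, a mast sliding in it. The black head on the mast is 36 (x) by 100 (y) by 45 high, centred over the origin, its top at z 171 + extension; grip it across the 36 mm from above. May be absent.
- lamp2_mast (a joint): extension of lamp 2 (m): 0 = fully down, stop at 0.094. The mast rubs: it stays where it is left, about 5 N pulls it up.
- lamp2_lock (a joint): orange sprung lock button on the mast of lamp 2, on the light panel's side (m): about 0 to 0.001 while held in by the sleeve; springs out to about 0.008 over the sleeve's rim when the extension passes 0.089, and then bars the way down.
- lamp3: loose battery work lamp standing upright, 1.9 kg; origin at the centre of its underside, z up, x away from its white light panel. Base plate 84x84x20 mm, square sleeve 36x36 up to z 120, a mast sliding in it. The black head on the mast is 36 (x) by 100 (y) by 45 high, centred over the origin, its top at z 171 + extension; grip it across the 36 mm from above. May be absent.
- lamp3_mast (a joint): extension of lamp 3 (m): 0 = fully down, stop at 0.094. The mast rubs: it stays where it is left, about 5 N pulls it up.
- lamp3_lock (a joint): orange sprung lock button on the mast of lamp 3, on the light panel's side (m): about 0 to 0.001 while held in by the sleeve; springs out to about 0.008 over the sleeve's rim when the extension passes 0.089, and then bars the way down.
- rcd: grey breaker box (residual-current device) fixed on the bench, 90 deep (x), 100 wide (y), 135 high; origin at the centre of its underside; its front with the red lever faces -x of its frame.
- rcd_test (a joint): yellow round test button on top of the breaker box, 32 mm across, centred at x 12, y 0 of the box, its top at z 150 when released. Travel pressed in (m): 0 = released, 0.010 = fully down (about 5 N). It releases the lever when pressed nearly home and springs back; it dips too as the lever is lifted past its catch.
- rcd_lever (a joint): angle of the red lever on the box's front (rad): about 0 = latched up, 1.0 = dropped; lifted, it goes on past the latch to a stop at -0.15 and catches if lifted to -0.05 or beyond, else it drops again (light spring, about 1 N at the bar, a few N over the catch). Hinge line along y of the box at x -30, z 95.
- lever_bar (a point): middle of the lever's red crossbar, 16 mm thick along y of the box, carried by two arms at y +-38 (64 mm free between them), 95 mm from the hinge line: at lever angle q it is at x -30 - 95 cos(0.5 - q), z 95 + 95 sin(0.5 - q) of the box (z 49 dropped, 141 latched).
- tape_measure: yellow tape measure, 37x72x64 mm; bystander, not to be moved
- marker: black and white marker pen, 132 x 18 x 20 mm; bystander, not to be moved
- wood_block: beech sanding block, 52x110x42 mm; bystander, not to be moved
- screwdriver_red: screwdriver with red handle, 214 x 28 x 28 mm; bystander, not to be moved
Things that resemble listed ones, but are neither listed nor needed, are in the scene too. What is shaped like the lamp1 but blue is not meant.

How it is judged:
On the way, in this order (a step that is already met when the one before it is completed fails the run):
1. the hopper has been tipped over (past 1.4 rad) (value of joint hopper above 1.4 rad), for 0.1 s.
2. the hopper is upright again, all offcuts are in the tray and every lamp on the bench is extended and locked (value of joint hopper below 0.1 rad and x of scrap1 in the frame of hopper_stand between -0.02 and 0.19 m and y of scrap1 in the frame of hopper_stand between -0.105 and 0.105 m and z of each of scrap1, scrap2, scrap3, scrap4 in the frame of hopper_stand below 0.075 m and x of scrap2 in the frame of hopper_stand between -0.02 and 0.19 m and y of scrap2 in the frame of hopper_stand between -0.105 and 0.105 m and x of scrap3 in the frame of hopper_stand between -0.02 and 0.19 m and y of scrap3 in the frame of hopper_stand between -0.105 and 0.105 m and x of scrap4 in the frame of hopper_stand between -0.02 and 0.19 m and y of scrap4 in the frame of hopper_stand between -0.105 and 0.105 m and value of joint each of lamp1_lock, lamp2_lock, lamp3_lock above 0.005 m and value of joint each of lamp1_mast, lamp2_mast, lamp3_mast above 0.085 m), for 0.2 s.
3. the test has dropped the lever (value of joint rcd_lever above 0.8 rad), for 0.1 s.
4. the lever is lifted back up (value of joint rcd_lever below 0.1 rad), for 0.1 s.
At the end, for the whole second after the job is handed in: hopper within 0.1 rad of upright; every offcut at rest in the tray; every lamp on the bench standing (tilt under 0.1 rad), extended over 85 mm with its lock button out over 5 mm; lever latched up (under 0.1 rad) and test button released (under 3 mm) (all of step 2 and value of joint rcd_lever below 0.1 rad and value of joint rcd_test below 0.003 m and angle between each of lamp1, lamp2, lamp3's own z axis and vertical below 0.1 rad and linear speed of each of lamp1, lamp2, lamp3, scrap1, scrap2, scrap3, scrap4 below 0.02 m/s); the robot touches nothing.
It fails at once if the tape measure is moved more than 5 cm (distance of tape_measure from where it was at the start of the episode above 0.05 m).
It fails at once if the marker is moved more than 5 cm (distance of marker from where it was at the start of the episode above 0.05 m).
It fails at once if the wood block is moved more than 5 cm (distance of wood_block from where it was at the start of the episode above 0.05 m).
It fails at once if the screwdriver red is moved more than 5 cm (distance of screwdriver_red from where it was at the start of the episode above 0.05 m).
It fails at once if a lamp is knocked over (tilt over 0.5 rad) (angle between any of lamp1, lamp2, lamp3's own z axis and vertical above 0.5 rad).
Of scrap1, scrap2, scrap3, scrap4 only 2 to 4 are there at a start; the rules pass over those that are not, and their reading is None.
Of lamp1, lamp2, lamp3 only 2 to 3 are there at a start; the rules pass over those that are not, and their reading is None.
At some moment in a run one of lamp1, lamp2, lamp3 may be knocked a few centimetres aside while the robot is not near it.
Once in a run the grip may slacken for a moment while it holds something.
It also fails if it takes over 208 s, if anything falls off the work surface, if the arm or the gripper's body presses on something with over 40 N, if the wrist force passes 120 N, or if a joint passes its speed limit or range.

ROBOT

A 6-joint arm with a two-finger parallel gripper is mounted at the origin on a cart in front of the work surface, level with it; the furniture and walls round the work are solid. World frame = base frame: x ahead of the robot, y to its left, z up, the work surface at z = 0. Lengths are in m, angles in rad, forces in N, time in s.
With the tool pointing down it reaches from about 0.35 to 0.975 m from the base axis. Payload 4.9 kg.
Tool frame: the origin (TCP) lies at the very end of the fingers, on their centre line; the grasp point (between the pads) lies 19 mm behind it; z points along the fingers, y is the line along which they close (so a half turn about z gives the same grasp; the last joint's range is limited). The gripper opens to 85 mm and grips with 20 to 120 N. Pads are 22 mm wide; open, the fingers measure 114 mm over their backs; the gripper's body (76 mm by 85 mm) begins 54 mm behind the grasp point. The pads swing forward as they close: fully open they stand 13 mm farther back than shut.
Start: joints at [-1.252, 0.053, 1.613, -0, 1.476, -0.119], TCP at [0.265, -0.566, 0.231] pointing down, gripper open.
Joint ranges: [-3.01, 3.01], [-1.01, 2.22], [0.06, 2.58], [-1.02, 4.17], [0.09, 2.62], [-3.14, 3.14]. Speed limits (rad/s): [2.57, 2.57, 3.14, 3.14, 3.14, 3.14].

INTERFACE

Orientations are given as a rotation vector (axis times angle).
In Python, from station import get_obs, get_image, finish_job gives the robot as it stands. The module is installed in compiled form; this text tells all that it offers.
- The arm moves only by the tool carry_out, never from a script. Its argument "rows" is a list of rows, each a list of 7 numbers: the turn, a rotation vector about the tool's x, y, z as a fraction of full scale, then the shift along the tool's x, y, z as a fraction of full scale, then the closure, from -1 (fully open) to 1 (shut). A call has 1 to 5 rows; each row is the pose to reach, as a shift and turn from the pose commanded when the call began, along the tool's axes at that moment, turning the shorter way round; what a row does not reach only later rows make up. Full scale, the value 1, is 300 mm for a shift and pi rad for a turn. A row lasts 1/10 s, in which the tool goes at most 50 mm and 8.59 degrees, less where a joint would pass 70% of its speed; a pose out of reach is approached as far as the arm can. A call with a number of a shift or a turn outside -1 to 1 is refused whole. A call with a gripper value outside its range is refused whole. The fingers move at their own pace and stop on an object; "force" is the grip in N (left out, the last holds). Time passes only in rows, so rows that repeat a pose let the fingers close. It gives the time, the measured TCP pose, the force, the opening and the grip force at its end, in the units of the state.
- get_obs(): the state, without advancing time (a new reading comes with each control period).
- get_image(name): name is "side" or "top" or "wrist"; returns a dict with "img" (480x640x3 uint8, blue, green, red), "mtx" (3x3 intrinsics, pixels), "R" (3x3) and "t" (3): a world point X has camera coordinates R X + t. Camera axes: x right, y down, z forward; pixel columns grow to the right and rows downward; lengths in m; the calibration is good to about 2 mm. A picture is of the moment at which its call begins. There is no depth.
- finish_job(): hands the job in; it is judged then, once.
The state is a dict: "t": time; "q": joint angles; "dq": joint speeds; "effort": joint torques, N m; "tool_pos": TCP position; "tool_rot": TCP orientation; "contact_force": force on the tool from outside, world axes, zero at the start; "wrist_torque": the same for the moment, N m; "opening": finger opening in m; "grip_force": force on a finger pad.
Only numpy, scipy, OpenCV 4.12 (cv2) and the standard library are available. Lean on these libraries where they do the work, as an engineer would, in place of code of your own. Each camera call takes 0.05 s, during which the arm holds its last target. There are 200 camera calls.

## Working session

There is one attempt and no reset: what is moved stays moved. The work goes in short steps, Python scripts to look and compute and a tool call to move; the robot and the scene stay as the last step left them, time stands still between calls to the robot, and variables do not carry over. Pictures are saved under pics/ and viewed, at most 14 in all, crops included, and the job is handed in when it is done.

Besides the shell and the picture viewer there is one more tool, called after "Call:" by a JSON object that holds its "fn" and its "kwargs", one argument or row to a line. carry_out: Moves the arm, as the interface text tells. Shift numbers are shares of 300 mm and turn numbers shares of pi rad, none past 1 either way. Its arguments: {"type":"object","properties":{"rows":{"type":"array"},"force":{"type":"number"}},"required":["rows"]}

```bash
mkdir -p pics
python3 - <<'E'
from station import *
import cv2
o=get_obs();print(o)
for n in("top","side"):
    d=get_image(n);cv2.imwrite(f"pics/{n}0.png",d["img"]);print(n,d["mtx"],d["R"],d["t"])
E
```

```text
{'t': 0.0, 'q': array([-1.25197997e+00,  5.33807730e-02,  1.61429057e+00,  5.90049733e-06,
        1.47601644e+00, -1.18994141e-01]), 'dq': array([ 3.87037888e-05, -3.63173769e-04, -1.13975114e-03, -8.42304556e-04,
        1.41894825e-03, -9.46993558e-04]), 'effort': array([ 2.23905125e-03, -3.93683553e+01, -3.70176315e+01, -1.22629416e-05,
        6.91286725e-03,  2.14570974e-05]), 'tool_pos': array([ 0.26478097, -0.56545006,  0.23005025]), 'tool_rot': array([-3.06458564e+00, -6.81778092e-01,  3.18871930e-04]), 'contact_force': array([ 0.47696234, -0.71797073, -0.55364402]), 'wrist_torque': array([-0.01602637, -0.00840791, -0.00448619]), 'grip_force': 0.0, 'opening': 0.08584442153369219}
top [[474.0526236    0.         320.82333534]
 [  0.         474.0526236  239.93148354]
 [  0.           0.           1.        ]] [[ 0.2610952  -0.96529825  0.005347  ]
 [-0.90491207 -0.24668296 -0.34681647]
 [ 0.33610035  0.08571355 -0.93791777]] [-0.15380227  0.52723984  1.37992631]
side [[442.40056266   0.         320.70203136]
 [  0.         442.40056266 239.38684917]
 [  0.           0.           1.        ]] [[ 0.99752636  0.06952683  0.01035272]
 [ 0.04770348 -0.56140034 -0.82616829]
 [-0.05162885  0.82461851 -0.56332831]] [-0.54570947  0.07364918  1.27324904]
```

View pics/top0.png

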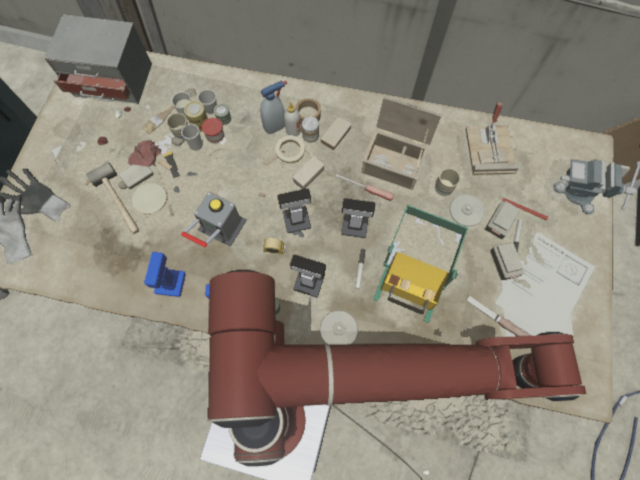

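View pics/side0.png

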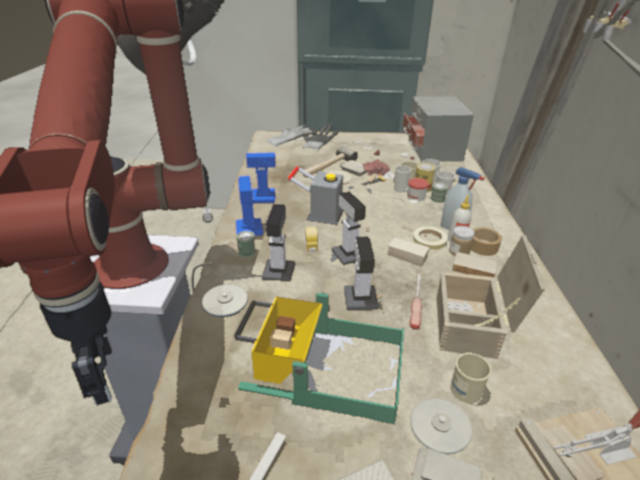

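The top view shows three black-headed lamps near (295,205), (357,213) and (307,272), the breaker box at (215,215) with its lever bar at (195,238), and the hopper at (415,285) with its handle at (406,304). The blue lamps are decoys. Next I'll enlarge both views.

Run:
```python
import cv2
t=cv2.imread("pics/top0.png")[175:325,170:480];cv2.imwrite("pics/c1.png",cv2.resize(t,(775,375),interpolation=cv2.INTER_CUBIC))
s=cv2.imread("pics/side0.png")[150:430,225:425];cv2.imwrite("pics/c2.png",cv2.resize(s,(428,600),interpolation=cv2.INTER_CUBIC))
```

```text
(no output)
```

View pics/c1.png

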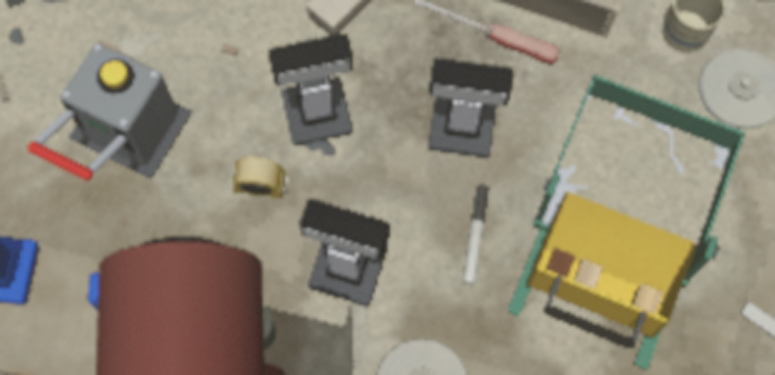

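View pics/c2.png

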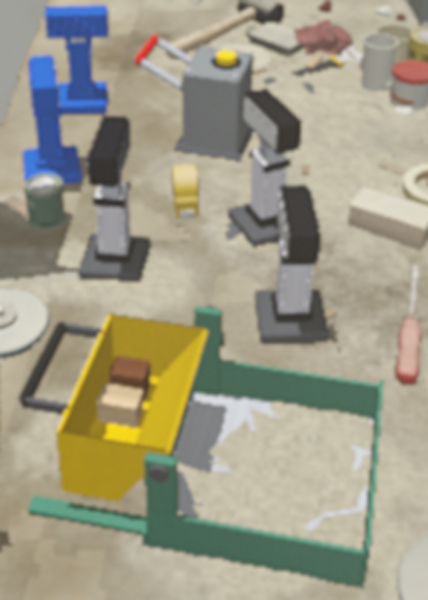

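Crop c1 shows the heads as dark boxes at about (310,60), (470,80) and (345,230). The bar runs from (30,147) to (90,175), the button is at (115,74), and the handle runs from (548,308) to (633,342). I can see two or three blocks in the hopper. Next I'll turn these into positions.

```bash
cat > h.py <<'E'
import numpy as np,cv2
from scipy.spatial.transform import Rotation as Ro
from station import *
def ray(d,u,v):
    r=d["R"].T@np.linalg.inv(d["mtx"])@np.array([u,v,1.]);return -d["R"].T@d["t"],r
def cast(d,u,v,z):
    c,r=ray(d,u,v);return c+r*(z-c[2])/r[2]
def tri(d1,p1,d2,p2):
    A=[];b=[]
    for d,p in((d1,p1),(d2,p2)):
        c,r=ray(d,*p);r/=np.linalg.norm(r);M=np.eye(3)-np.outer(r,r);A.append(M);b.append(M@c)
    return np.linalg.lstsq(np.vstack(A),np.hstack(b),rcond=None)[0]
def proj(d,X):
    p=d["mtx"]@(d["R"]@np.asarray(X)+d["t"]);return p[:2]/p[2]
def down(yaw):  # tool z down, tool y (closing line) at world heading yaw
    y=np.array([np.cos(yaw),np.sin(yaw),0]);z=np.array([0,0,-1.]);return np.column_stack([np.cross(y,z),y,z])
def rel(R,p,cur=None):
    "row values from commanded pose cur=(R,p) to (R,p)"
    if cur is None:
        o=get_obs();cur=(Ro.from_rotvec(o["tool_rot"]).as_matrix(),o["tool_pos"])
    r=Ro.from_matrix(cur[0].T@R).as_rotvec()/np.pi
    return np.round(np.r_[r,cur[0].T@(np.asarray(p)-cur[1])/0.3],4).tolist()
E
python3 - <<'E'
from h import *
np.set_printoptions(precision=4,suppress=True)
d=get_image("top");s=get_image("side")
c1=lambda x,y:(170+x/2.5,175+y/2.5)
c2=lambda x,y:(225+x/2.14,150+y/2.143)
print("button",cast(d,*c1(115,72),.15),tri(d,c1(115,72),s,c2(227,57)))
a=cast(d,*c1(30,147),.145);b=cast(d,*c1(90,175),.145);print("bar",a,b,(a+b)/2, tri(d,c1(60,161),s,c2(147,49)))
a=cast(d,*c1(548,308),.118);b=cast(d,*c1(633,342),.118);print("handle",a,b,np.linalg.norm(a-b))
print("hopper lip corners z115",cast(d,*c1(568,193),.115),cast(d,*c1(697,240),.115))
print("tray far corners z62",cast(d,*c1(595,77),.06),cast(d,*c1(742,132),.06))
# lamp heads: dark contours
g=d["img"].max(2);m=((g<60)*255).astype(np.uint8)
cs,_=cv2.findContours(m[185:300,250:400],cv2.RETR_EXTERNAL,cv2.CHAIN_APPROX_SIMPLE,offset=(250,185))
for c in cs:
    if cv2.contourArea(c)>150:
        r=cv2.minAreaRect(c);bx=cv2.boxPoints(r);print("head",np.round(r[0],1),np.round(r[1],1));
        P=np.array([cast(d,*q,.171) for q in bx]);print(P[:,:2].tolist())
for n,p,q in(("A",(310,47),(272,103)),("B",(472,72),(296,192)),("C",(349,213),(117,122))):print(n,tri(d,c1(*p),s,c2(*q)))
E
```

```text
button [0.5588 0.326  0.15  ] [0.5582 0.3264 0.1465]
bar [0.4403 0.3931 0.145 ] [0.4255 0.3113 0.145 ] [0.4329 0.3522 0.145 ] [0.4327 0.3528 0.1412]
handle [ 0.4179 -0.2531  0.118 ] [ 0.4044 -0.3568  0.118 ] 0.10463994618442787
hopper lip corners z115 [ 0.5645 -0.2465  0.115 ] [ 0.5469 -0.4081  0.115 ]
tray far corners z62 [ 0.752  -0.2518  0.06  ] [ 0.7257 -0.4505  0.06  ]
head [308.7 264.9] [34.2 12. ]
[[0.42793691688566415, 0.04779875841847317], [0.46378300585895077, 0.044297543376113496], [0.4490121994927363, -0.054693477735327664], [0.4136372662106638, -0.050391103496238585]]
head [358.6 204.9] [29.9  8.1]
[[0.6412355504468206, -0.05510279556922976], [0.6677845590043885, -0.05133863308201246], [0.6801763646917415, -0.14085226178253377], [0.6536122360181972, -0.1440337995307411]]
head [293.8 195.9] [ 8.3 29.9]
[[0.6288916081981386, 0.14577474398547569], [0.6720420312304212, 0.06546271391728148], [0.6470481894586821, 0.05314785292953472], [0.6043078869886096, 0.1330034829714723]]
A [0.6278 0.0943 0.1998]
B [ 0.6536 -0.0985  0.1934]
C [ 0.4398 -0.0066  0.2181]
```

Run:
```python
from h import *
o=get_obs();R=Ro.from_rotvec(o["tool_rot"]).as_matrix();print(R.round(3),o["tool_pos"])
for y in(-7.4,172.6):print(y,rel(down(np.radians(y)),[.411,-.305,.23]))
w=get_image("wrist");cc=-w["R"].T@w["t"];print("cam in tool",R.T@(cc-o["tool_pos"]),(w["R"]@R).round(2))
```

```text
[[ 0.906  0.424 -0.   ]
 [ 0.424 -0.906  0.001]
 [ 0.    -0.001 -1.   ]] [ 0.26482301 -0.56569693  0.23054695]
-7.4 [-0.0003, -0.0002, -0.3195, 0.8097, -0.5805, 0.0026]
172.6 [-0.0003, 0.0004, 0.6805, 0.8097, -0.5805, 0.0026]
cam in tool [ 0.07014181 -0.00021005 -0.14157108] [[-0.    1.   -0.  ]
 [-0.96 -0.   -0.28]
 [-0.28 -0.    0.96]]
```

Call:
{"fn": "carry_out", "kwargs": {
  "rows": [
    [0,0,-0.16,0.405,-0.29,0,0.2],
    [0,0,-0.16,0.405,-0.29,0,0.2],
    [0,0,-0.16,0.405,-0.29,0,0.2],
    [0,0,-0.16,0.405,-0.29,0,0.2],
    [0,0,-0.16,0.405,-0.29,0,0.2]
  ],
  "force": 50
}}

```text
t: 0.75
tool_pos: [0.3388, -0.4346, 0.2314]
tool_rot: [2.799, 1.426, -0.0]
contact_force: [0.1, -0.3, 0.3]
opening: 0.0345
grip_force: 0.0
```

Call:
{"fn": "carry_out", "kwargs": {
  "rows": [
    [0,0,-0.16,0.495,-0.06,0,0.2],
    [0,0,-0.16,0.495,-0.06,0,0.2],
    [0,0,-0.16,0.495,-0.06,0,0.2],
    [0,0,-0.16,0.495,-0.06,0,0.2],
    [0,0,-0.16,0.495,-0.06,0,0.2]
  ]
}}

```text
t: 1.25
tool_pos: [0.4115, -0.3049, 0.2314]
tool_rot: [2.359, 2.075, -0.001]
contact_force: [-0.2, 0.0, 0.4]
opening: 0.0343
grip_force: 0.0
```

Run:
```python
from h import *
o=get_obs();print(o["tool_pos"],o["opening"],o["contact_force"]);w=get_image("wrist");cv2.imwrite("pics/w1.png",w["img"])
t=get_image("top");cv2.imwrite("pics/t1.png",t["img"])
```

```text
[ 0.41146765 -0.30488216  0.23135198] 0.03427876439246121 [-0.15561765  0.0460418   0.44630737]
```

View pics/w1.png

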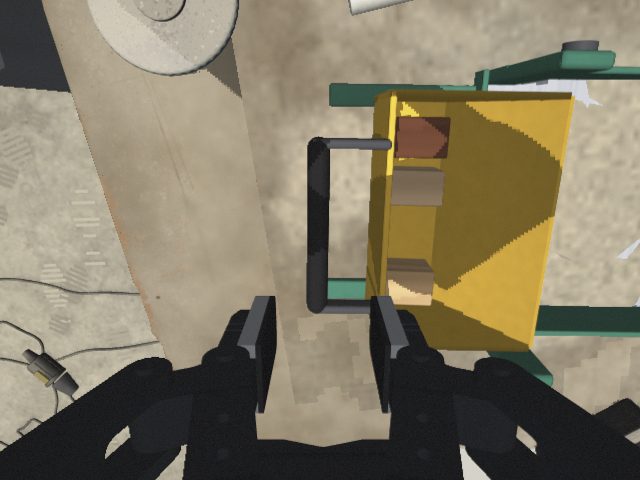

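The wrist view shows the bar from (318,142) to (317,308), parallel to the pads, and three blocks in the hopper. Now I'll locate the handle.

Run:
```python
from h import *
w=get_image("wrist");a=cast(w,318,140,.117);b=cast(w,317,310,.117);print(a,b,(a+b)/2,np.linalg.norm(a-b),np.degrees(np.arctan2(*(a-b)[:2])))
L=[cast(w,574,95,.115),cast(w,531,349,.115)];print("lip",L,sum(L)/2)
print(rel(down(np.radians(-7.4)),[*((a+b)/2)[:2],.098]))
```

```text
[ 0.41448165 -0.24895304  0.117     ] [ 0.39925626 -0.35661066  0.117     ] [ 0.40686895 -0.30278185  0.117     ] 0.10872891417302406 8.049622656077258
lip [array([ 0.5631114 , -0.24337343,  0.115     ]), array([ 0.53951787, -0.4054081 ,  0.115     ])] [ 0.55131464 -0.32439076  0.115     ]
[-0.0001, 0.0, -0.0006, 0.0097, -0.0139, 0.4441]
```

Call:
{"fn": "carry_out", "kwargs": {
  "rows": [
    [0,0,0.0035,0.01,-0.014,0.15,0.2],
    [0,0,0.0035,0.01,-0.014,0.3,0.2],
    [0,0,0.0035,0.01,-0.014,0.38,0.2],
    [0,0,0.0035,0.01,-0.014,0.445,0.2],
    [0,0,0.0035,0.01,-0.014,0.445,0.2]
  ]
}}

```text
t: 1.9
tool_pos: [0.4048, -0.3009, 0.0941]
tool_rot: [-2.368, -2.053, 0.001]
contact_force: [0.4, 0.5, 0.4]
opening: 0.0343
grip_force: 0.0
```

Call:
{"fn": "carry_out", "kwargs": {
  "rows": [
    [0,0,0,0,0,0,0.9],
    [0,0,0,0,0,0,0.9],
    [0,0,0,0,0,0,0.9],
    [0,0,0,0,0,0,0.9],
    [0,0,0,0,0,0,0.9]
  ],
  "force": 50
}}

```text
t: 2.4
tool_pos: [0.4084, -0.303, 0.0994]
tool_rot: [2.367, 2.059, -0.0]
contact_force: [4.3, -3.6, -1.0]
opening: 0.0121
grip_force: 49.0
```

Run:
```python
import numpy as np
print("dx,dz(tool units) per q from q=0, tool y=+stand x, tool z down")
for q in np.r_[0:2.11:.15,2.05]:print(round(q,2),round(.145*(1-np.cos(q))/.3,3),round(-.145*np.sin(q)/.3,3))
```

```text
dx,dz(tool units) per q from q=0, tool y=+stand x, tool z down
0.0 0.0 -0.0
0.15 0.005 -0.072
0.3 0.022 -0.143
0.45 0.048 -0.21
0.6 0.084 -0.273
0.75 0.13 -0.329
0.9 0.183 -0.379
1.05 0.243 -0.419
1.2 0.308 -0.45
1.35 0.377 -0.472
1.5 0.449 -0.482
1.65 0.522 -0.482
1.8 0.593 -0.471
1.95 0.662 -0.449
2.1 0.727 -0.417
2.05 0.706 -0.429
```

Call:
{"fn": "carry_out", "kwargs": {
  "rows": [
    [0,0,0,0,0.005,-0.072,0.9],
    [0,0,0,0,0.022,-0.143,0.9],
    [0,0,0,0,0.048,-0.21,0.9],
    [0,0,0,0,0.084,-0.273,0.9],
    [0,0,0,0,0.13,-0.329,0.9]
  ]
}}

```text
t: 2.9
tool_pos: [0.442, -0.3073, 0.1961]
tool_rot: [-2.365, -2.056, 0.014]
contact_force: [-13.2, -3.4, 0.7]
opening: 0.0122
grip_force: 49.0
```

Call:
{"fn": "carry_out", "kwargs": {
  "rows": [
    [0,0,0,0,0.025,-0.026,0.9],
    [0,0,0,0,0.053,-0.05,0.9],
    [0,0,0,0,0.082,-0.071,0.9],
    [0,0,0,0,0.113,-0.09,0.9],
    [0,0,0,0,0.113,-0.09,0.9]
  ]
}}

```text
t: 3.4
tool_pos: [0.4768, -0.3125, 0.2283]
tool_rot: [-2.367, -2.059, 0.011]
contact_force: [-14.0, 3.5, 17.8]
opening: 0.0119
grip_force: 50.2
```

Call:
{"fn": "carry_out", "kwargs": {
  "rows": [
    [0,0,0,0,0.04,-0.029,0.9],
    [0,0,0,0,0.086,-0.047,0.9],
    [0,0,0,0,0.133,-0.06,0.9],
    [0,0,0,0,0.181,-0.0685,0.9],
    [0,0,0,0,0.23,-0.072,0.9]
  ]
}}

```text
t: 3.9
tool_pos: [0.5468, -0.3224, 0.2495]
tool_rot: [2.37, 2.061, -0.007]
contact_force: [-3.3, -1.6, -4.6]
opening: 0.0116
grip_force: 51.4
```

Call:
{"fn": "carry_out", "kwargs": {
  "rows": [
    [0,0,0,0,0.049,0.001,0.9],
    [0,0,0,0,0.098,0.008,0.9],
    [0,0,0,0,0.146,0.019,0.9],
    [0,0,0,0,0.192,0.035,0.9],
    [0,0,0,0,0.237,0.055,0.9]
  ]
}}

```text
t: 4.4
tool_pos: [0.6174, -0.3324, 0.231]
tool_rot: [2.371, 2.061, -0.006]
contact_force: [-4.9, -2.7, 4.8]
opening: 0.0119
grip_force: 56.0
```

Call:
{"fn": "carry_out", "kwargs": {
  "rows": [
    [0,0,0,0,0,0,0.9],
    [0,0,0,0,0,0,0.9],
    [0,0,0,0,0,0,0.9]
  ]
}}

```text
t: 4.7
tool_pos: [0.6183, -0.3325, 0.2305]
tool_rot: [2.368, 2.059, -0.002]
contact_force: [1.1, -5.6, 3.0]
opening: 0.0117
grip_force: 55.9
```

Run:
```python
from h import *
t=get_image("top")["img"][175:325,330:490];s=get_image("side")["img"][260:460,215:435]
cv2.imwrite("pics/p2.png",np.hstack([cv2.resize(t,(373,350)),cv2.resize(s,(385,350))]))
```

```text
(no output)
```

View pics/p2.png

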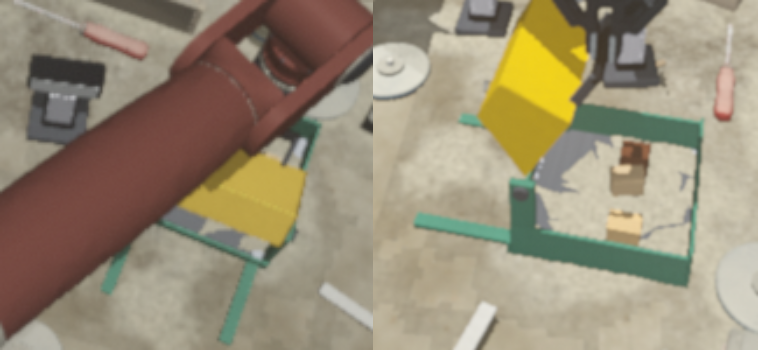

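The three blocks lie in the tray at about (632,152), (627,178) and (624,225), and the hopper is empty. Bringing it back upright.

Call:
{"fn": "carry_out", "kwargs": {
  "rows": [
    [0,0,0,0,-0.068,-0.029,0.9],
    [0,0,0,0,-0.139,-0.0475,0.9],
    [0,0,0,0,-0.212,-0.055,0.9],
    [0,0,0,0,-0.286,-0.052,0.9],
    [0,0,0,0,-0.358,-0.037,0.9]
  ]
}}

```text
t: 5.3
tool_pos: [0.5133, -0.3175, 0.2443]
tool_rot: [2.362, 2.056, 0.005]
contact_force: [1.8, -4.1, 5.4]
opening: 0.0119
grip_force: 52.7
```

Call:
{"fn": "carry_out", "kwargs": {
  "rows": [
    [0,0,0,0,-0.069,0.025,0.9],
    [0,0,0,0,-0.134,0.06,0.9],
    [0,0,0,0,-0.193,0.104,0.9],
    [0,0,0,0,-0.244,0.157,0.9],
    [0,0,0,0,-0.287,0.217,0.9]
  ]
}}

```text
t: 5.8
tool_pos: [0.4277, -0.3049, 0.1765]
tool_rot: [2.365, 2.057, 0.005]
contact_force: [2.8, -2.6, 1.0]
opening: 0.012
grip_force: 52.5
```

Call:
{"fn": "carry_out", "kwargs": {
  "rows": [
    [0,0,0,0,-0.034,0.0655,0.9],
    [0,0,0,0,-0.057,0.135,0.9],
    [0,0,0,0,-0.07,0.208,0.9],
    [0,0,0,0,-0.0725,0.25,0.9],
    [0,0,0,0,-0.0725,0.25,0.9]
  ]
}}

```text
t: 6.3
tool_pos: [0.4086, -0.3022, 0.1056]
tool_rot: [2.365, 2.057, 0.008]
contact_force: [0.6, 6.6, 21.1]
opening: 0.0121
grip_force: 52.8
```

Call:
{"fn": "carry_out", "kwargs": {
  "rows": [
    [0,0,0,0,0,0.01,0.9],
    [0,0,0,0,0,0.01,0.9],
    [0,0,0,0,0,0.01,0.9]
  ]
}}

```text
t: 6.6
tool_pos: [0.4087, -0.3022, 0.1055]
tool_rot: [2.365, 2.059, 0.007]
contact_force: [-5.5, 11.7, 35.3]
opening: 0.0116
grip_force: 54.3
```

Run:
```python
from h import *
o=get_obs();print(o["tool_pos"],o["contact_force"])
```

```text
[ 0.40867304 -0.30224985  0.10545202] [-5.45373277 11.67375103 35.2712339 ]
```

Call:
{"fn": "carry_out", "kwargs": {
  "rows": [
    [0,0,0,0,0,-0.01,0.9],
    [0,0,0,0,0,-0.01,0.2],
    [0,0,0,0,0,-0.01,0.2],
    [0,0,0,0,0,-0.01,0.2]
  ]
}}

```text
t: 7.0
tool_pos: [0.4042, -0.3004, 0.0985]
tool_rot: [-2.368, -2.061, -0.0]
contact_force: [-1.0, -0.2, -0.4]
opening: 0.0342
grip_force: 0.0
```

Call:
{"fn": "carry_out", "kwargs": {
  "rows": [
    [0,0,0,0,0,-0.15,0.2],
    [0,0,0,0,0,-0.3,0.2],
    [0,0,0,0,0,-0.43,0.2],
    [0,0,0,0,0,-0.43,0.2],
    [0,0,0,0,0,-0.43,0.2]
  ]
}}

```text
t: 7.5
tool_pos: [0.4051, -0.3014, 0.2288]
tool_rot: [2.37, 2.062, 0.0]
contact_force: [-0.1, 0.1, -0.9]
opening: 0.0338
grip_force: 0.0
```

Run:
```python
from h import *
o=get_obs();print(o["tool_pos"],o["contact_force"],o["opening"])
w=get_image("wrist");cv2.imwrite("pics/w2.png",w["img"])
g=w["img"].max(2)<60
for r in(180,220,260):
    c=np.where(g[r,280:350])[0]+280;print(r,c.min(),c.max())
old=cv2.imread("pics/w1.png").max(2)<60
for r in(180,220,260):
    c=np.where(old[r,280:350])[0]+280;print("old",r,c.min(),c.max())
# handle as if at z .115
t=get_image("top");s=get_image("side");cv2.imwrite("pics/top2.png",t["img"]);cv2.imwrite("pics/side2.png",s["img"])
```

```text
[ 0.40508045 -0.30139554  0.22883862] [-0.10794114  0.1046351  -0.89356451] 0.03384172139320127
180 318 339
220 318 338
260 318 338
old 180 308 329
old 220 308 328
old 260 308 327
```

The hopper is upright: the handle sits where it did before, allowing for the tool's shift. Next come the lamps. I'll hover near lamp C.

Call:
{"fn": "carry_out", "kwargs": {
  "rows": [
    [0,0,0,0.05,0,-0.15,-0.4],
    [0,0,0,0.15,0,-0.3,-0.4],
    [0,0,0,0.3,0,-0.34,-0.4],
    [0,0,0,0.45,0,-0.34,-0.4],
    [0,0,0,0.6,0,-0.34,-0.4]
  ]
}}

```text
t: 8.15
tool_pos: [0.4297, -0.1215, 0.3296]
tool_rot: [-2.37, -2.06, 0.001]
contact_force: [1.2, -0.6, -0.2]
opening: 0.0597
grip_force: 0.0
```

Call:
{"fn": "carry_out", "kwargs": {
  "rows": [
    [0,0,0,0.1,0,0,-0.4],
    [0,0,0,0.21,0,0,-0.4],
    [0,0,0,0.21,0,0,-0.4],
    [0,0,0,0.21,0,0,-0.4]
  ]
}}

```text
t: 8.55
tool_pos: [0.4383, -0.0602, 0.3289]
tool_rot: [-2.367, -2.063, 0.003]
contact_force: [-0.3, 0.9, -1.0]
opening: 0.0597
grip_force: 0.0
```

Run:
```python
from h import *
o=get_obs();print(o["tool_pos"],o["contact_force"],o["opening"])
w=get_image("wrist");cv2.imwrite("pics/w3.png",w["img"])
```

```text
[ 0.43827253 -0.06023155  0.32886981] [-0.27070072  0.94637682 -0.95987124] 0.05970075541471247
```

View pics/w3.png

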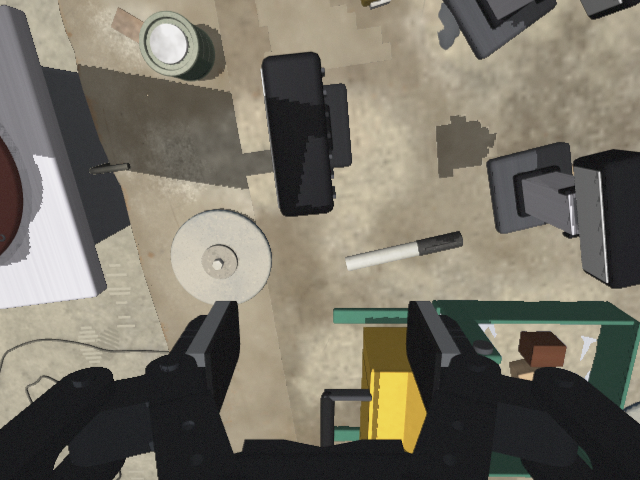

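The wrist view shows lamp C's head at (262,57), (318,52), (332,213) and (282,215). Its orientation differs slightly from the tool's. I'll solve height and yaw from the 100 mm edge length, with a two-view check.

Run:
```python
from h import *
np.set_printoptions(precision=4,suppress=True)
w=get_image("wrist")
img=w["img"][40:232,245:345];g=(img.max(2)<75).astype(np.uint8)*255
c=max(cv2.findContours(g,cv2.RETR_EXTERNAL,cv2.CHAIN_APPROX_NONE)[0],key=cv2.contourArea);print(cv2.boundingRect(c))
P=[(262,57),(318,52),(332,213),(282,215)]
for z in(.17,.18,.19,.2,.21):
    X=[cast(w,*p,z) for p in P];print(z,[round(np.linalg.norm(X[i]-X[(i+1)%4]),4) for i in range(4)],sum(X)[:2]/4,np.degrees(np.arctan2(*(X[0]-X[3])[:2])),np.degrees(np.arctan2(*(X[1]-X[2])[:2])))
t=get_image("top");tr=cv2.imread("pics/top0.png")
c1=lambda x,y:(170+x/2.5,175+y/2.5)
# matching head corners: w(262,57)= robot-side,+y -> top view left lower; 
print(tri(w,P[1],t,c1(312,200)),tri(w,P[2],t,c1(390,235)))
```

```text
(16, 11, 84, 165)
0.17 [np.float64(0.0367), np.float64(0.1075), np.float64(0.0361), np.float64(0.1061)] [ 0.4284 -0.0032] 2.4373077772135066 2.7618088443758535
0.18 [np.float64(0.0354), np.float64(0.1039), np.float64(0.0349), np.float64(0.1025)] [ 0.4291 -0.0027] 2.4373077772135523 2.7618088443758735
0.19 [np.float64(0.0342), np.float64(0.1004), np.float64(0.0337), np.float64(0.099)] [ 0.4297 -0.0023] 2.437307777213538 2.7618088443758637
0.2 [np.float64(0.033), np.float64(0.0968), np.float64(0.0325), np.float64(0.0955)] [ 0.4303 -0.0019] 2.4373077772135225 2.7618088443758526
0.21 [np.float64(0.0318), np.float64(0.0932), np.float64(0.0313), np.float64(0.092)] [ 0.431  -0.0015] 2.4373077772135407 2.761808844375841
[0.4491 0.0428 0.1966] [ 0.4422 -0.0566  0.1689]
```

Call:
{"fn": "carry_out", "kwargs": {
  "rows": [
    [0,0,-0.03,0.1,-0.057,0,-0.8],
    [0,0,-0.03,0.184,-0.057,0.1,-0.8],
    [0,0,-0.03,0.184,-0.057,0.25,-0.8],
    [0,0,-0.03,0.184,-0.057,0.35,-0.8],
    [0,0,-0.03,0.184,-0.057,0.35,-0.8]
  ]
}}

```text
t: 9.2
tool_pos: [0.4264, -0.0039, 0.22]
tool_rot: [-2.266, -2.164, 0.01]
contact_force: [0.1, -0.0, 0.2]
opening: 0.0766
grip_force: 0.0
```

Call:
{"fn": "carry_out", "kwargs": {
  "rows": [
    [0,0,0,0,0,0.08,-0.8],
    [0,0,0,0,0,0.17,-0.8],
    [0,0,0,0,0,0.26,-0.8],
    [0,0,0,0,0,0.26,-0.8]
  ]
}}

```text
t: 9.6
tool_pos: [0.4278, -0.0041, 0.1455]
tool_rot: [-2.269, -2.167, 0.005]
contact_force: [-1.3, -0.0, 0.0]
opening: 0.0767
grip_force: 0.0
```

Call:
{"fn": "carry_out", "kwargs": {
  "rows": [
    [0,0,0,0,0,0,0.4],
    [0,0,0,0,0,0,0.4],
    [0,0,0,0,0,0,0.4],
    [0,0,0,0,0,0,0.4],
    [0,0,0,0,0,0,0.4]
  ],
  "force": 40
}}

```text
t: 10.1
tool_pos: [0.4307, -0.004, 0.1493]
tool_rot: [2.268, 2.169, 0.003]
contact_force: [3.2, -1.3, 1.8]
opening: 0.0354
grip_force: 44.4
```

Call:
{"fn": "carry_out", "kwargs": {
  "rows": [
    [0,0,0,0,0,-0.05,0.4],
    [0,0,0,0,0,-0.1,0.4],
    [0,0,0,0,0,-0.15,0.4],
    [0,0,0,0,0,-0.2,0.4],
    [0,0,0,0,0,-0.2,0.4]
  ]
}}

```text
t: 10.6
tool_pos: [0.4297, -0.0038, 0.2108]
tool_rot: [2.269, 2.171, 0.001]
contact_force: [-3.7, -0.9, 8.0]
opening: 0.0354
grip_force: 45.0
```

Call:
{"fn": "carry_out", "kwargs": {
  "rows": [
    [0,0,0,0,0,-0.02,0.4],
    [0,0,0,0,0,-0.04,0.4],
    [0,0,0,0,0,-0.04,0.4]
  ]
}}

```text
t: 10.9
tool_pos: [0.4265, -0.0028, 0.2166]
tool_rot: [-2.264, -2.166, 0.008]
contact_force: [-1.6, 1.5, -10.1]
opening: 0.0357
grip_force: 45.9
```

Call:
{"fn": "carry_out", "kwargs": {
  "rows": [
    [0,0,0,0,0,-0.015,0.4],
    [0,0,0,0,0,-0.03,0.4],
    [0,0,0,0,0,-0.03,0.4]
  ]
}}

```text
t: 11.2
tool_pos: [0.4285, -0.0034, 0.227]
tool_rot: [-2.268, -2.17, 0.003]
contact_force: [0.6, 1.1, -19.4]
opening: 0.0356
grip_force: 44.8
```

Call:
{"fn": "carry_out", "kwargs": {
  "rows": [
    [0,0,0,0,0,-0.01,0.4],
    [0,0,0,0,0,-0.01,0.4],
    [0,0,0,0,0,-0.01,0.4]
  ]
}}

```text
t: 11.5
tool_pos: [0.4294, -0.0037, 0.2316]
tool_rot: [2.27, 2.171, 0.0]
contact_force: [-0.0, 0.7, -19.7]
opening: 0.0355
grip_force: 44.9
```

Call:
{"fn": "carry_out", "kwargs": {
  "rows": [
    [0,0,0,0,0,-0.01,0.4],
    [0,0,0,0,0,-0.01,0.4],
    [0,0,0,0,0,-0.01,0.4]
  ]
}}

```text
t: 11.8
tool_pos: [0.4296, -0.0037, 0.2349]
tool_rot: [2.27, 2.171, 0.001]
contact_force: [0.2, -0.2, -20.1]
opening: 0.0356
grip_force: 44.8
```

Run:
```python
from h import *
t=get_image("top");s=get_image("side")
cv2.imwrite("pics/p3.png",np.hstack([cv2.resize(t["img"][220:320,270:370],(390,390)),cv2.resize(s["img"][180:290,240:350],(390,390))]))
```

```text
(no output)
```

View pics/p3.png

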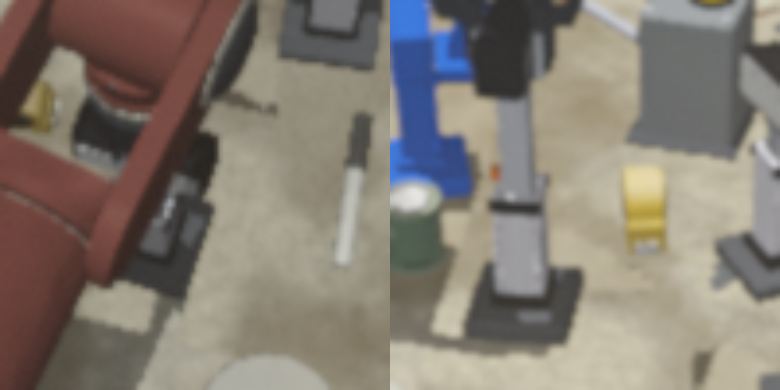

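The side view shows the orange button out at (495,172). The force of -20 N means the lamp hangs clear of the bench, so I'll lower it gently until the force goes.

Call:
{"fn": "carry_out", "kwargs": {
  "rows": [
    [0,0,0,0,0,0.01,0.4],
    [0,0,0,0,0,0.02,0.4],
    [0,0,0,0,0,0.02,0.4]
  ]
}}

```text
t: 12.2
tool_pos: [0.4288, -0.0035, 0.2275]
tool_rot: [-2.269, -2.17, 0.002]
contact_force: [-0.2, -0.7, -20.5]
opening: 0.0355
grip_force: 44.7
```

Call:
{"fn": "carry_out", "kwargs": {
  "rows": [
    [0,0,0,0,0,0.01,0.4],
    [0,0,0,0,0,0.01,0.4],
    [0,0,0,0,0,0.01,0.4]
  ]
}}

```text
t: 12.5
tool_pos: [0.4292, -0.0036, 0.2254]
tool_rot: [-2.27, -2.171, 0.001]
contact_force: [-0.7, 0.1, -19.9]
opening: 0.0356
grip_force: 44.7
```

Call:
{"fn": "carry_out", "kwargs": {
  "rows": [
    [0,0,0,0,0,0.01,0.4],
    [0,0,0,0,0,0.01,0.4],
    [0,0,0,0,0,0.01,0.4]
  ]
}}

```text
t: 12.8
tool_pos: [0.4291, -0.0036, 0.2223]
tool_rot: [-2.27, -2.171, 0.001]
contact_force: [-0.7, -0.3, -19.8]
opening: 0.0354
grip_force: 44.8
```

Call:
{"fn": "carry_out", "kwargs": {
  "rows": [
    [0,0,0,0,0,0.01,0.4],
    [0,0,0,0,0,0.01,0.4],
    [0,0,0,0,0,0.01,0.4]
  ]
}}

```text
t: 13.1
tool_pos: [0.4291, -0.0036, 0.2193]
tool_rot: [-2.27, -2.171, 0.001]
contact_force: [0.3, -0.6, -20.4]
opening: 0.0353
grip_force: 44.8
```

Call:
{"fn": "carry_out", "kwargs": {
  "rows": [
    [0,0,0,0,0,0.01,0.4],
    [0,0,0,0,0,0.01,0.4],
    [0,0,0,0,0,0.01,0.4]
  ]
}}

```text
t: 13.4
tool_pos: [0.4292, -0.0036, 0.2165]
tool_rot: [-2.27, -2.171, 0.001]
contact_force: [-0.0, -0.3, -20.2]
opening: 0.0353
grip_force: 44.8
```

Call:
{"fn": "carry_out", "kwargs": {
  "rows": [
    [0,0,0,0,0,0.01,0.4],
    [0,0,0,0,0,0.01,0.4],
    [0,0,0,0,0,0.01,0.4]
  ]
}}

```text
t: 13.7
tool_pos: [0.4296, -0.0037, 0.2163]
tool_rot: [2.27, 2.171, 0.0]
contact_force: [-5.2, 1.3, -6.8]
opening: 0.0353
grip_force: 46.5
```

Call:
{"fn": "carry_out", "kwargs": {
  "rows": [
    [0,0,0,0,0,0.003,0.4],
    [0,0,0,0,0,0.003,-0.8],
    [0,0,0,0,0,0.003,-0.8],
    [0,0,0,0,0,0.003,-0.8],
    [0,0,0,0,0,0.003,-0.8]
  ]
}}

```text
t: 14.2
tool_pos: [0.4306, -0.0039, 0.2147]
tool_rot: [2.268, 2.169, 0.004]
contact_force: [-0.8, 0.3, 0.3]
opening: 0.0769
grip_force: 0.0
```

Call:
{"fn": "carry_out", "kwargs": {
  "rows": [
    [0,0,0,0,0,-0.12,-0.8],
    [0,0,0,0,0,-0.26,-0.8],
    [0,0,0,0,0,-0.4,-0.8],
    [0,0,0,0,0,-0.43,-0.8]
  ]
}}

```text
t: 14.6
tool_pos: [0.4314, -0.004, 0.3487]
tool_rot: [2.264, 2.165, 0.01]
contact_force: [-0.8, 0.2, -0.0]
opening: 0.0771
grip_force: 0.0
```

Call:
{"fn": "carry_out", "kwargs": {
  "rows": [
    [0,0,0,-0.1,0.12,0,-0.8],
    [0,0,0,-0.22,0.25,0,-0.8],
    [0,0,0,-0.32,0.37,0,-0.8],
    [0,0,0,-0.32,0.5,0,-0.8],
    [0,0,0,-0.32,0.6,0,-0.8]
  ]
}}

```text
t: 15.1
tool_pos: [0.6067, -0.1089, 0.3406]
tool_rot: [-2.272, -2.169, 0.0]
contact_force: [0.1, 0.5, 0.4]
opening: 0.0766
grip_force: 0.0
```

Run:
```python
from h import *
o=get_obs();print(o["tool_pos"],o["tool_rot"],o["contact_force"],o["opening"])
w=get_image("wrist");cv2.imwrite("pics/w4.png",w["img"])
cv2.imwrite("pics/top4.png",get_image("top")["img"]);cv2.imwrite("pics/side4.png",get_image("side")["img"])
```

```text
[ 0.60672199 -0.10890751  0.34060882] [-2.27185828e+00 -2.16887234e+00  3.26460994e-04] [0.13895127 0.49162337 0.35431138] 0.07659574440207428
```

View pics/w4.png

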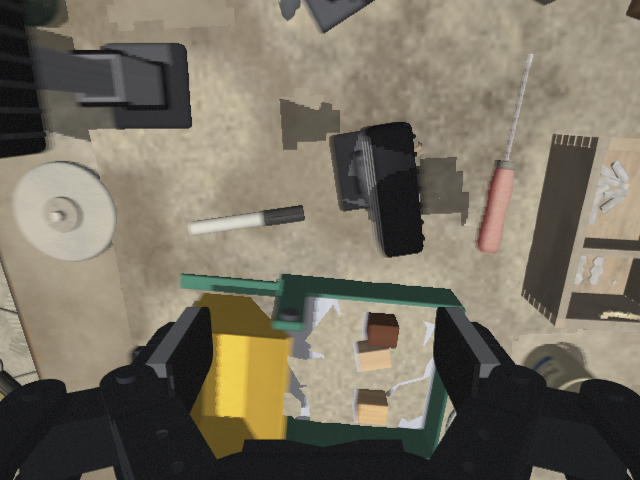

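The wrist view shows lamp B's head top at (368,127), (411,124), (423,250) and (385,256). The tray holds all three blocks at (380,328), (373,355) and (372,405).

```bash
cat >> h.py <<'E'
def head(w,P):
    from scipy.optimize import brentq
    L=lambda z:np.mean([np.linalg.norm(cast(w,*P[0],z)-cast(w,*P[3],z)),np.linalg.norm(cast(w,*P[1],z)-cast(w,*P[2],z))])-.1
    zs=brentq(L,.1,.3)
    for z in (.171,zs):
        X=[cast(w,*p,z) for p in P];d=X[0]-X[3]+X[1]-X[2];yx=-np.degrees(np.arctan2(d[0],d[1]));c=sum(X)/4
        wd=[np.linalg.norm(X[0]-X[1]),np.linalg.norm(X[2]-X[3])]
        print(z,c,"xhead",yx,"w",wd)
    return c,yx
E
python3 - <<'E'
from h import *
np.set_printoptions(precision=4,suppress=True)
w=get_image("wrist");c,y=head(w,[(368,127),(411,124),(423,250),(385,256)])
print(rel(down(np.radians(y)),[*c[:2],.15]))
E
```

```text
0.171 [ 0.6594 -0.0929  0.171 ] xhead 6.598784437666662 w [np.float64(0.030186297396666152), np.float64(0.029182510876930457)]
0.15590081810746972 [ 0.6619 -0.0957  0.1559] xhead 6.598784437666642 w [np.float64(0.03165344792612712), np.float64(0.03060087417341128)]
[-0.0005, -0.0002, -0.0507, 0.0476, 0.1891, 0.6356]
```

Call:
{"fn": "carry_out", "kwargs": {
  "rows": [
    [0,0,-0.05,0.058,0.1,0,-0.8],
    [0,0,-0.05,0.058,0.166,0.1,-0.8],
    [0,0,-0.05,0.058,0.166,0.25,-0.8],
    [0,0,-0.05,0.058,0.166,0.4,-0.8],
    [0,0,-0.05,0.058,0.166,0.4,-0.8]
  ]
}}

```text
t: 15.8
tool_pos: [0.6503, -0.091, 0.2134]
tool_rot: [-2.084, -2.334, 0.011]
contact_force: [-0.5, 0.2, -0.9]
opening: 0.0766
grip_force: 0.0
```

Call:
{"fn": "carry_out", "kwargs": {
  "rows": [
    [0,0,0,0,0,0.08,-0.8],
    [0,0,0,0,0,0.16,-0.8],
    [0,0,0,0,0,0.25,-0.8],
    [0,0,0,0,0,0.25,-0.8]
  ]
}}

```text
t: 16.2
tool_pos: [0.6535, -0.092, 0.1454]
tool_rot: [-2.09, -2.34, 0.003]
contact_force: [-0.9, 0.0, 0.2]
opening: 0.077
grip_force: 0.0
```

Call:
{"fn": "carry_out", "kwargs": {
  "rows": [
    [0,0,0,0,0,0,0.4],
    [0,0,0,0,0,0,0.4],
    [0,0,0,0,0,0,0.4],
    [0,0,0,0,0,0,0.4],
    [0,0,0,0,0,0,0.4]
  ],
  "force": 40
}}

```text
t: 16.7
tool_pos: [0.6583, -0.0927, 0.1506]
tool_rot: [2.088, 2.338, 0.007]
contact_force: [6.0, 1.1, 6.6]
opening: 0.0353
grip_force: 43.7
```

Call:
{"fn": "carry_out", "kwargs": {
  "rows": [
    [0,0,0,0,0,-0.05,0.4],
    [0,0,0,0,0,-0.1,0.4],
    [0,0,0,0,0,-0.15,0.4],
    [0,0,0,0,0,-0.2,0.4],
    [0,0,0,0,0,-0.2,0.4]
  ]
}}

```text
t: 17.2
tool_pos: [0.6563, -0.0924, 0.2091]
tool_rot: [2.091, 2.342, 0.002]
contact_force: [2.9, 1.7, 2.8]
opening: 0.0354
grip_force: 43.2
```

Call:
{"fn": "carry_out", "kwargs": {
  "rows": [
    [0,0,0,0,0,-0.02,0.4],
    [0,0,0,0,0,-0.04,0.4],
    [0,0,0,0,0,-0.06,0.4],
    [0,0,0,0,0,-0.06,0.4],
    [0,0,0,0,0,-0.06,0.4]
  ]
}}

```text
t: 17.7
tool_pos: [0.6558, -0.0924, 0.2249]
tool_rot: [2.092, 2.342, 0.001]
contact_force: [4.8, 0.3, -1.7]
opening: 0.0353
grip_force: 42.8
```

Call:
{"fn": "carry_out", "kwargs": {
  "rows": [
    [0,0,0,0,0,-0.015,0.4],
    [0,0,0,0,0,-0.025,0.4],
    [0,0,0,0,0,-0.025,0.4],
    [0,0,0,0,0,-0.025,0.4]
  ]
}}

```text
t: 18.1
tool_pos: [0.6555, -0.0923, 0.2319]
tool_rot: [2.093, 2.343, 0.0]
contact_force: [5.3, 0.1, -3.3]
opening: 0.0351
grip_force: 42.6
```

Call:
{"fn": "carry_out", "kwargs": {
  "rows": [
    [0,0,0,0,0,-0.012,0.4],
    [0,0,0,0,0,-0.012,0.4],
    [0,0,0,0,0,-0.012,0.4]
  ]
}}

```text
t: 18.4
tool_pos: [0.6555, -0.0924, 0.2356]
tool_rot: [2.093, 2.343, 0.0]
contact_force: [5.7, -0.5, -4.2]
opening: 0.0351
grip_force: 42.6
```

Call:
{"fn": "carry_out", "kwargs": {
  "rows": [
    [0,0,0,0,0,-0.012,0.4],
    [0,0,0,0,0,-0.012,0.4],
    [0,0,0,0,0,-0.012,0.4]
  ]
}}

```text
t: 18.7
tool_pos: [0.6555, -0.0924, 0.2395]
tool_rot: [2.093, 2.343, 0.0]
contact_force: [4.7, -0.0, -2.3]
opening: 0.0353
grip_force: 42.7
```

Call:
{"fn": "carry_out", "kwargs": {
  "rows": [
    [0,0,0,0,0,-0.012,0.4],
    [0,0,0,0,0,-0.012,0.4],
    [0,0,0,0,0,-0.012,0.4]
  ]
}}

```text
t: 19.0
tool_pos: [0.6555, -0.0924, 0.2434]
tool_rot: [2.093, 2.343, 0.0]
contact_force: [4.5, 0.1, -2.5]
opening: 0.035
grip_force: 42.9
```

Call:
{"fn": "carry_out", "kwargs": {
  "rows": [
    [0,0,0,0,0,-0.012,0.4],
    [0,0,0,0,0,-0.012,0.4],
    [0,0,0,0,0,-0.012,0.4]
  ]
}}

```text
t: 19.3
tool_pos: [0.6535, -0.092, 0.2443]
tool_rot: [-2.089, -2.339, 0.006]
contact_force: [0.1, 0.8, -8.9]
opening: 0.0351
grip_force: 43.7
```

Run:
```python
from h import *
print(get_obs()["contact_force"])
s=get_image("side");cv2.imwrite("pics/side5.png",cv2.resize(s["img"][170:330,260:400],(525,600)))
```

```text
[ 0.12787259  0.83090712 -8.90357045]
```

View pics/side5.png

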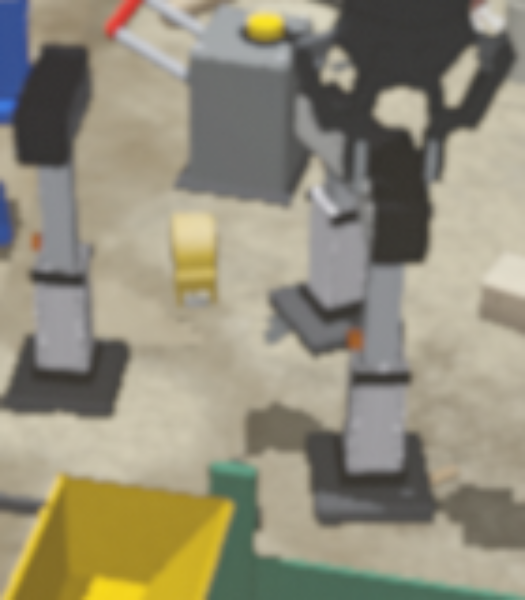

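B's button is out at (355,338) and C's at (37,241). I'll release and go to lamp A.

Call:
{"fn": "carry_out", "kwargs": {
  "rows": [
    [0,0,0,0,0,0.007,0.4],
    [0,0,0,0,0,0.007,-0.8],
    [0,0,0,0,0,0.007,-0.8],
    [0,0,0,0,0,0.007,-0.8],
    [0,0,0,0,0,0.007,-0.8]
  ]
}}

```text
t: 19.85
tool_pos: [0.6561, -0.0926, 0.246]
tool_rot: [2.091, 2.341, 0.002]
contact_force: [-0.6, 0.1, -0.5]
opening: 0.0767
grip_force: 0.0
```

Call:
{"fn": "carry_out", "kwargs": {
  "rows": [
    [0,0,0,0,0,-0.1,-0.8],
    [0,0,0,0,0,-0.22,-0.8],
    [0,0,0,0,0,-0.35,-0.8],
    [0,0,0,0,0,-0.35,-0.8]
  ]
}}

```text
t: 20.25
tool_pos: [0.6577, -0.093, 0.3586]
tool_rot: [2.085, 2.334, 0.01]
contact_force: [0.7, -0.1, 0.7]
opening: 0.077
grip_force: 0.0
```

Call:
{"fn": "carry_out", "kwargs": {
  "rows": [
    [0,0,-0.04,0.12,-0.02,0,-0.8],
    [0,0,-0.08,0.25,-0.04,0,-0.8],
    [0,0,-0.11,0.37,-0.06,0,-0.8],
    [0,0,-0.11,0.43,-0.07,0,-0.8],
    [0,0,-0.11,0.43,-0.07,0,-0.8]
  ]
}}

```text
t: 20.75
tool_pos: [0.6197, 0.0353, 0.3498]
tool_rot: [1.657, 2.669, 0.001]
contact_force: [0.1, -0.3, -0.1]
opening: 0.0767
grip_force: 0.0
```

Run:
```python
from h import *
o=get_obs();print(o["tool_pos"],o["contact_force"],o["opening"])
w=get_image("wrist");cv2.imwrite("pics/w5.png",w["img"])
```

```text
[0.6197068  0.03532527 0.34976074] [ 0.14831732 -0.32011244 -0.07009901] 0.07669635839257007
```

View pics/w5.png

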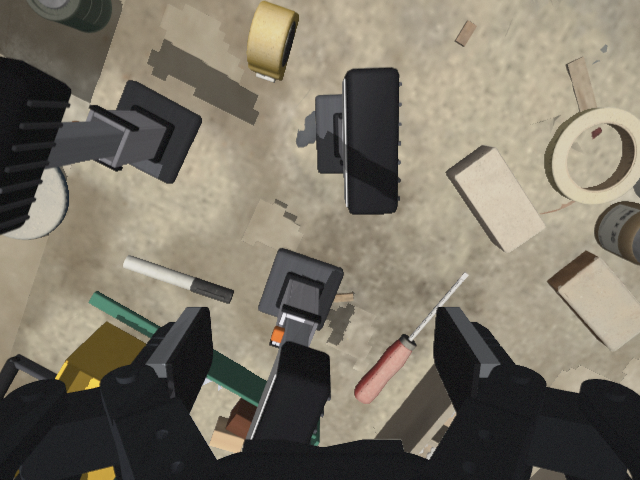

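Lamp A's head top is at (348,70), (397,69), (396,212) and (350,212), parallel to the tool. B's button is visible, sticking out at (278,337).

Run:
```python
from h import *
np.set_printoptions(precision=4,suppress=True)
w=get_image("wrist");c,y=head(w,[(346,70),(397,69),(396,212),(348,212)])
print(rel(down(np.radians(y)),[*c[:2],.15]))
```

```text
0.171 [0.6287 0.0953 0.171 ] xhead 28.296499706153767 w [np.float64(0.03566145980278105), np.float64(0.036807540124993356)]
0.1771933953917023 [0.6279 0.0954 0.1772] xhead 28.29649970615378 w [np.float64(0.034971561814646716), np.float64(0.03609547034375506)]
[-0.0, 0.0003, -0.0116, 0.1757, 0.1144, 0.6647]
```

Call:
{"fn": "carry_out", "kwargs": {
  "rows": [
    [0,0,-0.012,0.1,0.06,0,-0.8],
    [0,0,-0.012,0.176,0.116,0.1,-0.8],
    [0,0,-0.012,0.176,0.116,0.25,-0.8],
    [0,0,-0.012,0.176,0.116,0.4,-0.8],
    [0,0,-0.012,0.176,0.116,0.4,-0.8]
  ]
}}

```text
t: 21.35
tool_pos: [0.6239, 0.0947, 0.2202]
tool_rot: [-1.605, -2.686, 0.014]
contact_force: [0.3, 0.3, -1.2]
opening: 0.0767
grip_force: 0.0
```

Call:
{"fn": "carry_out", "kwargs": {
  "rows": [
    [0,0,0,0,0,0.08,-0.8],
    [0,0,0,0,0,0.18,-0.8],
    [0,0,0,0,0,0.27,-0.8],
    [0,0,0,0,0,0.27,-0.8]
  ]
}}

```text
t: 21.75
tool_pos: [0.6267, 0.0949, 0.1461]
tool_rot: [-1.609, -2.693, 0.005]
contact_force: [-0.1, -0.6, -0.5]
opening: 0.0769
grip_force: 0.0
```

Call:
{"fn": "carry_out", "kwargs": {
  "rows": [
    [0,0,0,0,0,0,0.4],
    [0,0,0,0,0,0,0.4],
    [0,0,0,0,0,0,0.4],
    [0,0,0,0,0,0,0.4],
    [0,0,0,0,0,0,0.4]
  ]
}}

```text
t: 22.25
tool_pos: [0.629, 0.0957, 0.1502]
tool_rot: [1.607, 2.696, 0.001]
contact_force: [-0.4, -3.3, 2.1]
opening: 0.0354
grip_force: 44.3
```

Call:
{"fn": "carry_out", "kwargs": {
  "rows": [
    [0,0,0,0,0,-0.05,0.4],
    [0,0,0,0,0,-0.1,0.4],
    [0,0,0,0,0,-0.15,0.4],
    [0,0,0,0,0,-0.2,0.4],
    [0,0,0,0,0,-0.2,0.4]
  ]
}}

```text
t: 22.75
tool_pos: [0.6283, 0.096, 0.2124]
tool_rot: [1.607, 2.697, 0.0]
contact_force: [-1.5, -2.2, 2.4]
opening: 0.0355
grip_force: 44.6
```

Call:
{"fn": "carry_out", "kwargs": {
  "rows": [
    [0,0,0,0,0,-0.02,0.4],
    [0,0,0,0,0,-0.04,0.4],
    [0,0,0,0,0,-0.06,0.4],
    [0,0,0,0,0,-0.06,0.4],
    [0,0,0,0,0,-0.06,0.4]
  ]
}}

```text
t: 23.25
tool_pos: [0.6256, 0.0968, 0.2237]
tool_rot: [-1.604, -2.693, 0.005]
contact_force: [-2.7, 0.7, -11.8]
opening: 0.0356
grip_force: 45.6
```

Call:
{"fn": "carry_out", "kwargs": {
  "rows": [
    [0,0,0,0,0,-0.012,0.4],
    [0,0,0,0,0,-0.012,0.4],
    [0,0,0,0,0,-0.012,0.4]
  ]
}}

```text
t: 23.55
tool_pos: [0.6274, 0.0962, 0.2286]
tool_rot: [-1.607, -2.697, 0.002]
contact_force: [0.3, -0.3, -16.7]
opening: 0.0355
grip_force: 45.0
```

Run:
```python
from h import *
print(get_obs()["contact_force"])
for n in("side","top"):
    i=get_image(n)["img"];h=cv2.cvtColor(i,cv2.COLOR_BGR2HSV);m=cv2.inRange(h,(5,160,120),(15,255,255))
    N,l,st,ce=cv2.connectedComponentsWithStats(m)
    print(n,[(ce[k].round(1).tolist(),int(st[k,4])) for k in range(1,N) if st[k,4]>2])
    cv2.imwrite(f"pics/{n}6.png",i)
```

```text
[  0.3470244   -0.30257506 -16.73384518]
side [([345.8, 218.0], 4), ([353.6, 259.2], 14)]
top [([295.3, 208.3], 3), ([356.0, 216.2], 4), ([306.5, 276.5], 4)]
```

Orange shows on all three lamps. I'll lower A slightly and release.

Call:
{"fn": "carry_out", "kwargs": {
  "rows": [
    [0,0,0,0,0,0.012,0.4],
    [0,0,0,0,0,0.012,0.4],
    [0,0,0,0,0,0.012,0.4]
  ]
}}

```text
t: 23.95
tool_pos: [0.6275, 0.0962, 0.2259]
tool_rot: [-1.608, -2.698, 0.001]
contact_force: [0.5, 0.7, -17.4]
opening: 0.0353
grip_force: 45.0
```

Call:
{"fn": "carry_out", "kwargs": {
  "rows": [
    [0,0,0,0,0,0.005,0.4],
    [0,0,0,0,0,0.005,0.4],
    [0,0,0,0,0,0.005,0.4]
  ]
}}

```text
t: 24.25
tool_pos: [0.6279, 0.0962, 0.225]
tool_rot: [-1.608, -2.699, 0.0]
contact_force: [0.0, -0.3, -16.8]
opening: 0.0352
grip_force: 45.0
```

Call:
{"fn": "carry_out", "kwargs": {
  "rows": [
    [0,0,0,0,0,0.01,0.4],
    [0,0,0,0,0,0.01,0.4],
    [0,0,0,0,0,0.01,0.4]
  ]
}}

```text
t: 24.55
tool_pos: [0.6285, 0.0961, 0.2232]
tool_rot: [1.607, 2.697, 0.001]
contact_force: [-0.2, 0.3, -12.0]
opening: 0.0356
grip_force: 45.5
```

Call:
{"fn": "carry_out", "kwargs": {
  "rows": [
    [0,0,0,0,0,0.006,0.4],
    [0,0,0,0,0,0.006,0.4],
    [0,0,0,0,0,0.006,0.4]
  ]
}}

```text
t: 24.85
tool_pos: [0.6287, 0.096, 0.2231]
tool_rot: [1.607, 2.696, 0.002]
contact_force: [-3.2, -1.8, 0.5]
opening: 0.0357
grip_force: 47.0
```

Call:
{"fn": "carry_out", "kwargs": {
  "rows": [
    [0,0,0,0,0,0,-0.8],
    [0,0,0,0,0,0,-0.8],
    [0,0,0,0,0,0,-0.8],
    [0,0,0,0,0,0,-0.8]
  ]
}}

```text
t: 25.25
tool_pos: [0.6285, 0.0963, 0.2208]
tool_rot: [1.608, 2.698, 0.002]
contact_force: [0.1, -0.7, 0.2]
opening: 0.0767
grip_force: 0.0
```

Call:
{"fn": "carry_out", "kwargs": {
  "rows": [
    [0,0,0,0,0,-0.1,-0.8],
    [0,0,0,0,0,-0.22,-0.8],
    [0,0,0,0,0,-0.36,-0.8],
    [0,0,0,0,0,-0.42,-0.8],
    [0,0,0,0,0,-0.42,-0.8]
  ]
}}

```text
t: 25.75
tool_pos: [0.6294, 0.0963, 0.3505]
tool_rot: [1.605, 2.693, 0.007]
contact_force: [-1.0, 0.0, 0.2]
opening: 0.0767
grip_force: 0.0
```

Call:
{"fn": "carry_out", "kwargs": {
  "rows": [
    [0,0,0.217,0.787,0.158,0,1],
    [0,0,0.217,0.787,0.158,0,1],
    [0,0,0.217,0.787,0.158,0,1],
    [0,0,0.217,0.787,0.158,0,1],
    [0,0,0.217,0.787,0.158,0,1]
  ]
}}

```text
t: 26.25
tool_pos: [0.5559, 0.3277, 0.3426]
tool_rot: [-2.422, -1.999, 0.007]
contact_force: [-0.3, 0.4, -0.7]
opening: 0.0034
grip_force: 0.0
```

Run:
```python
from h import *
o=get_obs();print(o["tool_pos"],o["tool_rot"],o["contact_force"],o["opening"])
w=get_image("wrist")["img"];s=get_image("side")["img"]
cv2.imwrite("pics/side7.png",s)
cv2.imwrite("pics/p7.png",np.hstack([cv2.resize(w,(420,315)),cv2.resize(s[165:325,235:425],(374,315))]))
```

```text
[0.55585016 0.32771309 0.34257045] [-2.42241892 -1.99852598  0.0065581 ] [-0.25292441  0.36548384 -0.73299979] 0.003435376273077352
```

View pics/p7.png

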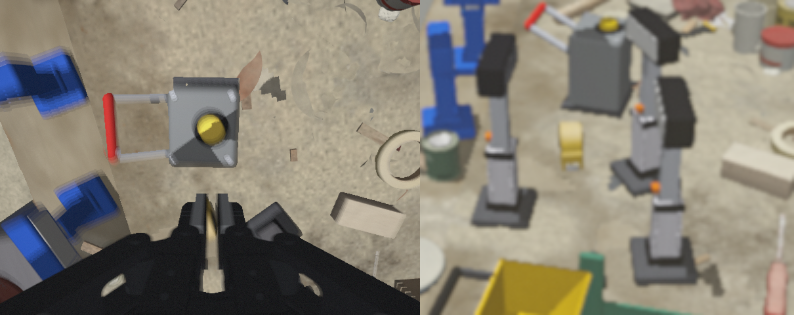

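All three locks are out at (488,138), (640,107) and (656,187), and the hopper is upright. The button is at wrist pixel (323,197) and the bar runs from (163,145) to (172,244).

Run:
```python
from h import *
np.set_printoptions(precision=4,suppress=True)
w=get_image("wrist");i=w["img"];h=cv2.cvtColor(i,cv2.COLOR_BGR2HSV)
def big(m):
    m=m.copy();m[300:]=0;c=max(cv2.findContours(m,cv2.RETR_EXTERNAL,cv2.CHAIN_APPROX_NONE)[0],key=cv2.contourArea);return cv2.minAreaRect(c)
b=big(cv2.inRange(h,(20,120,60),(35,255,255)));r=big(cv2.inRange(h,(0,150,70),(6,255,255))|cv2.inRange(h,(174,150,70),(180,255,255)))
print(b,r);B=cast(w,*b[0],.148);L=cast(w,*r[0],.143)
print("button",B,"bar",L,"dist",np.linalg.norm((B-L)[:2]),np.degrees(np.arctan2(*(B-L)[1::-1])))
p=cv2.boxPoints(r);print([cast(w,*q,.143).round(4).tolist() for q in p])
print(rel(down(np.radians(-11)),[B[0],B[1],.17]))
```

```text
((327.5, 207.0), (40.0, 39.0), 90.0) ((174.32383728027344, 199.93496704101562), (108.53072357177734, 19.701852798461914), 85.48600769042969)
button [0.5561 0.3308 0.148 ] bar [0.4347 0.3578 0.143 ] dist 0.12433496320042758 -12.504413129117912
[[0.4355, 0.4007, 0.143], [0.451, 0.399, 0.143], [0.4338, 0.3117, 0.143], [0.4171, 0.3133, 0.143]]
[-0.0013, 0.0009, 0.0036, 0.0094, 0.0031, 0.5752]
```

Call:
{"fn": "carry_out", "kwargs": {
  "rows": [
    [0,0,0.003,0.009,0.003,0.15,1],
    [0,0,0.003,0.009,0.003,0.3,1],
    [0,0,0.003,0.009,0.003,0.45,1],
    [0,0,0.003,0.009,0.003,0.575,1],
    [0,0,0.003,0.009,0.003,0.575,1]
  ]
}}

```text
t: 26.9
tool_pos: [0.5542, 0.3252, 0.1638]
tool_rot: [-2.425, -1.991, 0.025]
contact_force: [-0.9, 0.2, -1.4]
opening: 0.0001
grip_force: 0.0
```

Call:
{"fn": "carry_out", "kwargs": {
  "rows": [
    [0,0,0,0,0,0.03,1],
    [0,0,0,0,0,0.06,1],
    [0,0,0,0,0,0.08,1],
    [0,0,0,0,0,0.09,1],
    [0,0,0,0,0,0.09,1]
  ]
}}

```text
t: 27.4
tool_pos: [0.5596, 0.3291, 0.148]
tool_rot: [2.426, 1.994, 0.004]
contact_force: [0.6, -1.0, 2.8]
opening: -0.0002
grip_force: 1.1
```

Call:
{"fn": "carry_out", "kwargs": {
  "rows": [
    [0,0,0,0,0,0.01,1],
    [0,0,0,0,0,0.01,1],
    [0,0,0,0,0,0.01,1]
  ]
}}

```text
t: 27.7
tool_pos: [0.5588, 0.3291, 0.144]
tool_rot: [-2.427, -1.994, -0.001]
contact_force: [1.7, 0.2, 3.4]
opening: 0.0001
grip_force: 1.8
```

Run:
```python
from h import *
o=get_obs();print(o["tool_pos"],o["contact_force"])
for n in("top","side"):
    g=get_image(n);h=cv2.cvtColor(g["img"],cv2.COLOR_BGR2HSV);m=cv2.inRange(h,(0,170,110),(6,255,255))|cv2.inRange(h,(175,170,110),(180,255,255))
    for nm,X in(("latched",[.4345,.357,.141]),("dropped",[.4345,.357,.049])):
        u,v=proj(g,X).astype(int);print(n,nm,u,v,int((m[v-6:v+7,u-6:u+7]>0).sum()))
```

```text
[0.55882482 0.32908744 0.14396133] [1.66618966 0.18619101 3.42605674]
top latched 192 238 0
top dropped 200 249 0
side latched 294 172 14
side dropped 295 196 0
```

Call:
{"fn": "carry_out", "kwargs": {
  "rows": [
    [0,0,0,0,0,0.008,1],
    [0,0,0,0,0,0.008,1],
    [0,0,0,0,0,0.008,1]
  ]
}}

```text
t: 28.1
tool_pos: [0.5589, 0.3291, 0.1417]
tool_rot: [2.427, 1.994, 0.001]
contact_force: [1.3, -0.4, 4.6]
opening: 0.0001
grip_force: 2.2
```

Call:
{"fn": "carry_out", "kwargs": {
  "rows": [
    [0,0,0,0,0,0.007,1],
    [0,0,0,0,0,0.007,1],
    [0,0,0,0,0,0.007,1]
  ]
}}

```text
t: 28.4
tool_pos: [0.559, 0.3291, 0.14]
tool_rot: [2.427, 1.994, 0.001]
contact_force: [-0.7, -0.4, 6.2]
opening: 0.0
grip_force: 3.4
```

Run:
```python
from h import *
o=get_obs();print(o["tool_pos"],o["contact_force"])
g=get_image("side");h=cv2.cvtColor(g["img"],cv2.COLOR_BGR2HSV);m=cv2.inRange(h,(0,150,90),(6,255,255))|cv2.inRange(h,(174,150,90),(180,255,255))
for nm,X in(("latched",[.4345,.357,.141]),("dropped",[.4345,.357,.049])):
    u,v=proj(g,X).astype(int);print(nm,u,v,int((m[v-6:v+7,u-6:u+7]>0).sum()))
```

```text
[0.55895839 0.32910491 0.14002492] [-0.6958048  -0.35139488  6.2486824 ]
latched 294 172 0
dropped 295 196 22
```

The lever has dropped. I'll rise, go over the bar and look.

Call:
{"fn": "carry_out", "kwargs": {
  "rows": [
    [0,0,0,0,0,-0.12,1],
    [0,0,0,0,0,-0.26,0],
    [0,0,0,0.009,-0.1,-0.38,-0.2],
    [0,0,0,0.009,-0.25,-0.4,-0.2],
    [0,0,0,0.009,-0.4,-0.4,-0.2]
  ]
}}

```text
t: 28.95
tool_pos: [0.4408, 0.3552, 0.2605]
tool_rot: [-2.428, -1.993, -0.003]
contact_force: [-0.3, 1.7, 0.5]
opening: 0.0511
grip_force: 0.0
```

Call:
{"fn": "carry_out", "kwargs": {
  "rows": [
    [0,0,0,-0.1,-0.025,0,-0.2],
    [0,0,0,-0.1,-0.025,0,-0.2],
    [0,0,0,-0.1,-0.025,0,-0.2]
  ]
}}

```text
t: 29.25
tool_pos: [0.4278, 0.3266, 0.2581]
tool_rot: [-2.427, -1.994, 0.002]
contact_force: [-0.4, 0.2, 0.0]
opening: 0.051
grip_force: 0.0
```

Run:
```python
from h import *
np.set_printoptions(precision=4,suppress=True)
o=get_obs();print(o["tool_pos"],o["contact_force"],o["opening"])
w=get_image("wrist");i=w["img"];cv2.imwrite("pics/w8.png",i);h=cv2.cvtColor(i,cv2.COLOR_BGR2HSV)
m=cv2.inRange(h,(0,150,50),(6,255,255))|cv2.inRange(h,(174,150,50),(180,255,255))
c=max(cv2.findContours(m,cv2.RETR_EXTERNAL,cv2.CHAIN_APPROX_NONE)[0],key=cv2.contourArea);r=cv2.minAreaRect(c);print(r)
L=cast(w,*r[0],.053);P=[cast(w,*q,.053) for q in cv2.boxPoints(r)];print(L,[p[:2].round(4).tolist() for p in P])
print(rel(down(np.radians(-11.5)),[L[0],L[1],.032]))
```

```text
[0.4278 0.3266 0.2581] [-0.3727  0.2034  0.0355] 0.05102240646822918
((324.0, 165.0), (112.0, 18.0), 90.0)
[0.4339 0.3585 0.053 ] [[0.4354, 0.4021], [0.4491, 0.3994], [0.4323, 0.3115], [0.4175, 0.3145]]
[-0.0003, 0.0001, 0.0016, 0.1073, -0.0016, 0.7545]
```

View pics/w8.png

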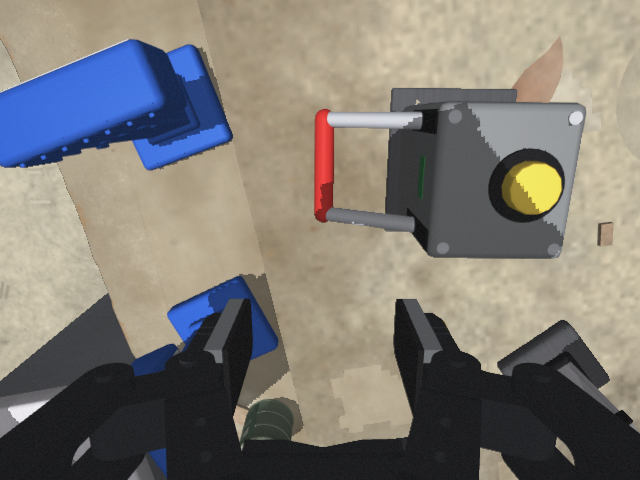

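The dropped bar is at (324,165). A blue decoy's head corner at (165,100) stands near it, so I'll check the clearance.

Run:
```python
from h import *
np.set_printoptions(precision=4,suppress=True)
o=get_obs();R=Ro.from_rotvec(o["tool_rot"]).as_matrix();L=np.array([.4339,.3585,0])
w=get_image("wrist");t=cv2.imread("pics/top6.png")
for p,z in(((150,42),.171),((165,100),.171),((200,48),.02),((232,130),.02),((238,277),.02),((277,340),.02),((168,310),.02)):
    X=cast(w,*p,z);print(p,X,"rel bar in tool xy mm",(R.T@(X-L))[:2]*1e3)
```

```text
(150, 42) [0.3644 0.4471 0.171 ] rel bar in tool xy mm [ 73.2905 -85.5407]
(165, 100) [0.3636 0.4196 0.171 ] rel bar in tool xy mm [ 46.1615 -80.991 ]
(200, 48) [0.3526 0.4681 0.02  ] rel bar in tool xy mm [  91.6644 -101.0439]
(232, 130) [0.3618 0.3999 0.02  ] rel bar in tool xy mm [ 26.5564 -78.7401]
(238, 277) [0.3331 0.2674 0.02  ] rel bar in tool xy mm [-108.9479  -81.1988]
(277, 340) [0.3544 0.1948 0.02  ] rel bar in tool xy mm [-176.0127  -46.1376]
(168, 310) [0.2576 0.2474 0.02  ] rel bar in tool xy mm [-143.2989 -151.3522]
```

Call:
{"fn": "carry_out", "kwargs": {
  "rows": [
    [0,0,0.0015,0.107,0,0.1,-0.1],
    [0,0,0.0015,0.107,0,0.25,-0.1],
    [0,0,0.0015,0.107,0,0.37,-0.1],
    [0,0,0.0015,0.107,0,0.48,-0.1],
    [0,0,0.0015,0.107,0,0.48,-0.1]
  ]
}}

```text
t: 29.85
tool_pos: [0.4315, 0.3563, 0.1086]
tool_rot: [-2.431, -1.987, 0.019]
contact_force: [-0.8, -0.9, -0.5]
opening: 0.0469
grip_force: 0.0
```

Run:
```python
from h import *
o=get_obs();print(o["tool_pos"],o["contact_force"],o["opening"],o["q"])
s=get_image("side")["img"];t=get_image("top")["img"]
cv2.imwrite("pics/p9.png",np.hstack([cv2.resize(s[90:270,150:370],(440,360)),cv2.resize(t[180:320,130:270],(360,360))]))
```

```text
[0.43149903 0.35631374 0.10860559] [-0.83622405 -0.94772063 -0.53818274] 0.04694787991959013 [5.57183172e-01 1.39928271e-02 1.86513622e+00 1.68165805e-04
 1.27466466e+00 7.57546431e-01]
```

View pics/p9.png

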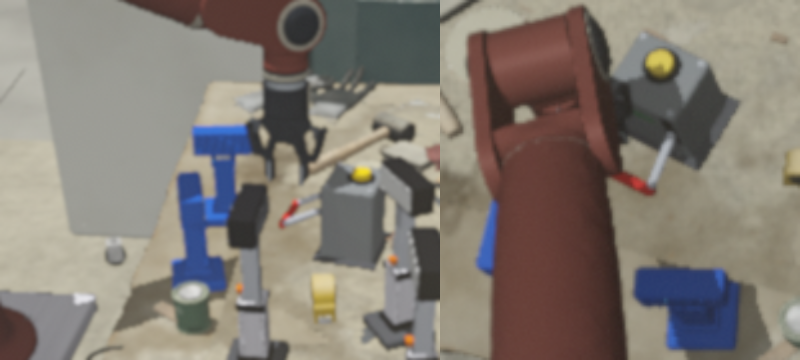

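The fingers are above the bar (red at (290,212)), and the forearm stays well above the blue lamps. Descending.

Call:
{"fn": "carry_out", "kwargs": {
  "rows": [
    [0,0,0,0,0,0.06,-0.1],
    [0,0,0,0,0,0.12,-0.1],
    [0,0,0,0,0,0.18,-0.1],
    [0,0,0,0,0,0.26,-0.1],
    [0,0,0,0,0,0.26,-0.1]
  ]
}}

```text
t: 30.45
tool_pos: [0.4346, 0.3585, 0.0372]
tool_rot: [-2.432, -1.988, 0.001]
contact_force: [-0.4, -0.9, -0.5]
opening: 0.0468
grip_force: 0.0
```

Call:
{"fn": "carry_out", "kwargs": {
  "rows": [
    [0,0,0,0,0,0,0.8],
    [0,0,0,0,0,0,0.8],
    [0,0,0,0,0,0,0.8],
    [0,0,0,0,0,0,0.8]
  ],
  "force": 40
}}

```text
t: 30.85
tool_pos: [0.4351, 0.3597, 0.04]
tool_rot: [-2.431, -1.987, -0.003]
contact_force: [-4.8, 0.8, 6.1]
opening: 0.0143
grip_force: 39.1
```

Call:
{"fn": "carry_out", "kwargs": {
  "rows": [
    [0,0,0,0,-0.025,-0.058,0.8],
    [0,0,0,0,-0.037,-0.12,0.8],
    [0,0,0,0,-0.037,-0.183,0.8],
    [0,0,0,0,-0.025,-0.245,0.8],
    [0,0,0,0,-0.025,-0.245,0.8]
  ]
}}

```text
t: 31.35
tool_pos: [0.4263, 0.3614, 0.1141]
tool_rot: [-2.429, -1.985, -0.001]
contact_force: [-7.8, 2.8, 0.6]
opening: 0.014
grip_force: 39.4
```

Call:
{"fn": "carry_out", "kwargs": {
  "rows": [
    [0,0,0,0,0.011,-0.03,0.8],
    [0,0,0,0,0.025,-0.058,0.8],
    [0,0,0,0,0.041,-0.085,0.8],
    [0,0,0,0,0.046,-0.092,0.8],
    [0,0,0,0,0.046,-0.092,0.8]
  ]
}}

```text
t: 31.85
tool_pos: [0.4361, 0.3595, 0.1404]
tool_rot: [-2.423, -1.982, 0.009]
contact_force: [-17.9, 4.7, 8.0]
opening: 0.0138
grip_force: 39.2
```

Run:
```python
from h import *
o=get_obs();print(o["tool_pos"],o["contact_force"],o["opening"],np.linalg.norm(o["tool_pos"][:2]-[.5383,.3365]))
```

```text
[0.43606125 0.35949657 0.14037269] [-17.92344035   4.73370596   8.0487359 ] 0.01383397293444796 0.10479315293173291
```

Call:
{"fn": "carry_out", "kwargs": {
  "rows": [
    [0,0,0,0,-0.02,0.02,0.8],
    [0,0,0,0,-0.02,0.02,0.8],
    [0,0,0,0,-0.02,0.02,-0.1],
    [0,0,0,0,-0.02,0.02,-0.1],
    [0,0,0,0,-0.02,0.02,-0.1]
  ]
}}

```text
t: 32.35
tool_pos: [0.4354, 0.3583, 0.133]
tool_rot: [2.432, 1.988, 0.002]
contact_force: [0.2, 0.4, -0.1]
opening: 0.0468
grip_force: 0.0
```

Call:
{"fn": "carry_out", "kwargs": {
  "rows": [
    [0,0,0,0,0,-0.12,-0.1],
    [0,0,0,0,0,-0.26,-0.1],
    [0,0,0,0,0,-0.4,-0.1],
    [0,0,0,-0.12,0,-0.5,-0.1],
    [0,0,0,-0.12,0,-0.5,-0.1]
  ]
}}

```text
t: 32.85
tool_pos: [0.4299, 0.3221, 0.2892]
tool_rot: [2.432, 1.984, 0.016]
contact_force: [0.8, 0.4, 0.9]
opening: 0.0472
grip_force: 0.0
```

Run:
```python
from h import *
o=get_obs();print(o["t"],o["tool_pos"],o["contact_force"])
s=get_image("side")["img"];t=get_image("top")["img"];cv2.imwrite("pics/top9.png",t)
w=get_image("wrist")["img"]
cv2.imwrite("pics/p10.png",np.hstack([cv2.resize(s[140:400,200:430],(440,498)),np.vstack([cv2.resize(w,(332,249)),cv2.resize(t[170:330,250:463],(332,249))])]))
```

```text
32.85 [0.42988776 0.32214619 0.28924422] [0.84621262 0.36123516 0.89535343]
```

View pics/p10.png

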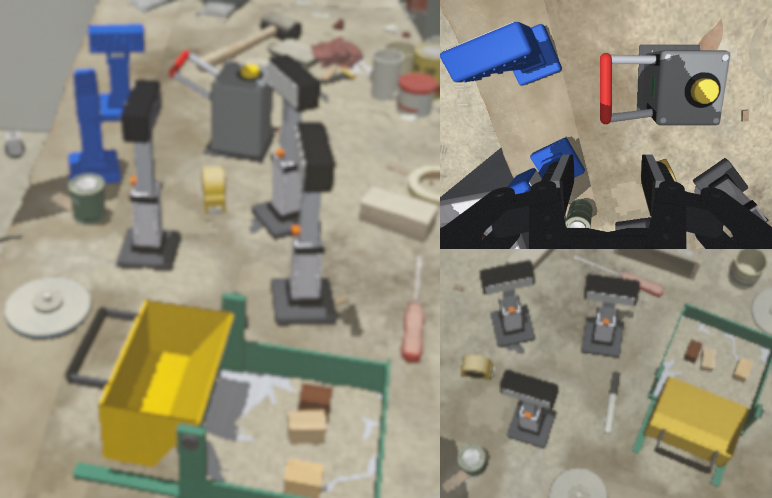

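The lever is latched up at (180,63). The three locks are out at (134,182), (280,153) and (297,230), the hopper is empty and upright, and its blocks are in the tray. The robot is clear, so I'm handing in.

```bash
python3 -c "
from station import *
print(finish_job())"
```

```text
the job is handed in; nothing more can be done
None
```

The job is handed in at about 33 s of the 208 s allowed, and no verdict came back; the last pictures show the hopper upright with its three offcuts in the tray, all three lamps standing with their lock buttons out, the lever latched up after the test, and the arm clear of everything.

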